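Move a painted part from the wet rail to the dry rail

TASK

The small model part clipped under the blue carrier is ready to go from the orange (wet) drying stand to the green (dry) one. Take the carrier by its tab, lift its closed eye over the upturned stop at the end of the orange stand's rail, and hang it on the green stand's rail, behind that rail's stop and hanging freely. The paint is fresh: let the part touch nothing on the way, and leave the loose spray can and tape roll where they are.

Things in the scene. Friction and masses are not known exactly. Their poses are not given: they have to be found in the camera images.
- carrier: Blue plastic hanger, about 0.11 kg, loose, hung upright on the orange stand's rail. x along the rail, y across, z up; plate 14 mm thick in x, 60 mm wide in y. Origin: roof of its closed eye, level with the rail's top when hung. Eye: 44 mm wide, 52 mm high below the origin; the rail runs through it along x; its roof is a shallow inverted V that centres on the rail.
- tab (a point): Middle of the carrier's flat grip tab, 45 mm above the carrier's origin, axes as the carrier's. The tab is 10 mm thick in x, 36 mm wide in y, and reaches from 10 to 62 mm above the origin. Grasp it from above with the fingers closing along x.
- painted_part: Freshly painted olive model part, 62 x 20 x 18 mm, fixed in a clip under the carrier's eye, its long side hanging, middle about 92 mm and lower end 123 mm below the carrier's origin. It must touch nothing.
- wet_stand: Fixed stand with orange foot, collar and stop ball; the carrier starts here. Origin on the table under the post, z up; foot 150 x 76 x 12 mm. A level round steel rail, 10 mm thick, runs from the post along the stand's -x (towards the robot) at y = 0, its top at 240 mm. At x = -120 mm it turns up into the stop. Nothing of the stand is higher than the stop.
- wet_stand_rail (a point): Middle of the top of the orange stand's rail, 60 mm from the post and 60 mm from the stop; axes as the stand's.
- wet_stand_stop (a point): Top of the orange stop, a ball 14 mm in diameter at the rail's end, 18 mm above the rail's top; axes as the stand's. The carrier's eye passes over it when the carrier is lifted 20 to 40 mm from its hanging height.
- dry_stand: Fixed drying stand with green foot, collar and stop ball, otherwise identical to the orange one (same frame, rail and stop); the carrier must end on its rail.
- dry_stand_rail (a point): Middle of the top of the green stand's rail, 60 mm from the post and 60 mm from the stop; axes as the stand's.
- dry_stand_stop (a point): Top of the green stop ball at the rail's end, 18 mm above the rail's top; axes as the stand's.
- spray: Small olive spray can, 43 mm in diameter, 121 mm tall, standing loose between the stands; origin under its centre. Leave it. (A blue vice, up to 110 mm high, stands fixed at about x = 0.40, y = 0.12, between the rails' ends.)
- tape: Roll of masking tape lying flat, 68 mm in diameter, 18 mm high, loose; origin under its centre. Leave it.
Things that resemble listed ones, but are neither listed nor needed, are in the scene too. Of the things that look like the carrier, the larger one is meant.

How it is judged (in metres and radians):
At the end, for the whole second after the job is handed in: The carrier hangs by its eye on the green stand's rail, between post and stop (origin at least 8 mm from either), its origin within 8 mm sideways and 6 mm in height of the rail's top, within 0.2 rad of upright, at rest (x of carrier in the frame of dry_stand_rail between -0.052 and 0.052 m and y of carrier in the frame of dry_stand_rail between -0.008 and 0.008 m and z of carrier in the frame of dry_stand_rail between -0.006 and 0.006 m and angle between carrier's own z axis and vertical below 0.2 rad and linear speed of carrier below 0.03 m/s and contact force between carrier and dry_stand above 0.2 N); the robot touches nothing.
It fails at once if the fresh paint is touched: the part bears on anything with more than 0.5 N (contact force between painted_part and anything else above 0.5 N).
It fails at once if the spray can or the tape roll is shifted by more than 30 mm (distance of any of spray, tape from where it was at the start of the episode above 0.03 m).
It also fails if it takes over 45 s, if anything falls off the work surface, if the arm or the gripper's body presses on something with over 40 N, if the wrist force passes 120 N, or if a joint passes its speed limit or range.

ROBOT

A 6-joint arm with a two-finger parallel gripper is mounted at the origin on the work surface; the furniture and walls round the work are solid. World frame = base frame: x ahead of the robot, y to its left, z up, the work surface at z = 0. Lengths are in mm, angles in rad, forces in N, time in s.
With the tool pointing down it reaches from about 350 to 975 mm from the base axis. Payload 4.9 kg.
Tool frame: the origin (TCP) lies between the finger pads; the fingertips stand 25 mm ahead of it and the grasp point (between the pads) lies 6 mm ahead of it; z points along the fingers, y is the direction in which the jaws open and shut (so a half turn about z gives the same grasp; the last joint's range is limited). The gripper opens to 85 mm and grips with 20 to 120 N. Pads are 22 mm wide; open, the fingers measure 114 mm over their backs; the gripper's body (76 mm by 85 mm) begins 54 mm behind the grasp point. The pads swing forward as they close: fully open they stand 13 mm farther back than shut.
Start: joints at [1.215, 0.053, 1.613, -0, 1.476, -0.119], TCP at [146.612, 607.542, 256.304] pointing down, gripper open.
Joint ranges: [-3.01, 3.01], [-1.01, 2.22], [0.06, 2.58], [-1.02, 4.17], [0.09, 2.62], [-3.14, 3.14]. Speed limits (rad/s): [2.57, 2.57, 3.14, 3.14, 3.14, 3.14].

INTERFACE

Orientations are given as a unit quaternion [x, y, z, w].
In Python, from rig import bot gives the robot as it stands. The module is installed in compiled form; this text tells all that it offers.
- The arm moves only by the shell command python3 -m handwheel 'ROWS'. ROWS is JSON, a list of rows, each an object with "xyz": the shift along the tool's x, y, z in m, a list of three; "twist": the turn, a rotation vector about the tool's x, y, z in rad, a list of three; "hand": the opening, from 0 (shut) to 1 (fully open). A call has 1 to 8 rows; each row shifts and turns the commanded pose from where the row before left it, along the tool's axes as they then stand; what a row does not reach is not made up. A row lasts 1/10 s, in which the tool goes at most 50 mm and 8.59 degrees, less where a joint would pass 70% of its speed; a pose out of reach is approached as far as the arm can. A call with a gripper value outside its range is refused whole. The fingers move at their own pace and stop on an object; the grip force is fixed at half the most. Time passes only in rows, so rows that do not move let the fingers close. It gives the time, the measured TCP pose, the force and the opening at its end, in the units of the state.
- bot.get_state(): the state, without advancing time (a new reading comes with each control period).
- bot.snapshot(name): name is "scene" or "top"; returns a dict with "image" (384x512x3 uint8, red, green, blue), "depth" (384x512 float32, mm along the optical axis (not along the pixel's ray), 0 where there is no reading), "fx", "fy", "cx", "cy" (pixels), "xyz" and "orientation" of the camera in the world. Camera axes: x right, y down, z forward; pixel columns grow to the right and rows downward; lengths in mm; the calibration is good to about 2 mm. A picture is of the moment at which its call begins.
- bot.sign_off(): hands the job in, once; it reports no verdict.
The state is a dict: "t": time; "joint_positions": joint angles; "qvel": joint speeds; "joint_torque": joint torques, N m; "tool_pos": TCP position; "orientation": TCP orientation; "contact_force": force on the tool from outside, world axes, zero at the start; "torque": the same for the moment, N m; "finger_gap": finger opening in mm.
Only numpy, scipy, OpenCV 4.12 (cv2) and the standard library are available. Lean on these libraries where they do the work, as an engineer would, in place of code of your own. Each camera call takes 0.05 s, during which the arm holds its last target.

## Working session

There is one attempt and no reset: what is moved stays moved. The work goes in short steps, Python scripts to look and compute and a shell command to move; the robot and the scene stay as the last step left them, time stands still between calls to the robot, and variables do not carry over. Pictures are saved under pics/ and viewed, and the job is handed in when it is done.

```bash
mkdir -p pics
cat > h.py <<'E'
import numpy as np,cv2
from scipy.spatial.transform import Rotation as R
from rig import bot
def snap(n,f):
    s=bot.snapshot(n); cv2.imwrite(f'pics/{f}.png',s['image'][:,:,::-1]); np.savez(f'{f}.npz',**{k:np.asarray(v) for k,v in s.items()}); return s
def load(f): return np.load(f'{f}.npz')
def pt(s,u,v,d=None):
    d=s['depth'][int(v),int(u)] if d is None else d
    p=np.array([(u-s['cx'])/s['fx']*d,(v-s['cy'])/s['fy']*d,d])
    return R.from_quat(s['orientation']).apply(p)+s['xyz']
def crop(f,u0,v0,u1,v1,k,o):
    im=cv2.imread(f'pics/{f}.png')[v0:v1,u0:u1]
    cv2.imwrite(f'pics/{o}.png',cv2.resize(im,None,fx=k,fy=k,interpolation=cv2.INTER_NEAREST))
E
python3 - <<'E'
from h import *
for n in('scene','top'):
    s=snap(n,n+'0');print(n,s['xyz'],R.from_quat(s['orientation']).as_matrix().round(3).tolist(),s['fx'],s['cx'],s['cy'])
print(bot.get_state())
E
```

```text
scene [ 120.01435247 -446.59847025  808.11994879] [[0.835, -0.389, 0.39], [-0.551, -0.6, 0.58], [0.008, -0.699, -0.715]] 418.9788782210217 263.8702999385983 191.11748130522918
top [ 351.86969041   52.66900279 1271.63918146] [[0.017, -0.994, 0.104], [-1.0, -0.017, 0.005], [-0.003, -0.104, -0.995]] 402.10410694920694 252.62134307954605 193.6223680404037
{'t': 0.1, 'joint_positions': array([ 1.21501240e+00,  5.32976813e-02,  1.61417453e+00, -2.60160908e-05,
        1.47602288e+00, -1.19011019e-01]), 'qvel': array([ 0.00078881, -0.00046592, -0.00510695,  0.00039886,  0.00091774,
        0.00073187]), 'joint_torque': array([-2.20316279e-04, -3.94912076e+01, -3.71358740e+01, -1.95703210e-04,
        4.02128135e-03,  4.05475078e-06]), 'tool_pos': array([146.43069864, 607.05809152, 255.17103173]), 'orientation': array([ 1.18108823e-01,  9.93000202e-01, -9.27581451e-04, -2.11115539e-04]), 'contact_force': array([0.14909743, 0.40427619, 0.70222641]), 'torque': array([-0.00178989,  0.04826346,  0.00153389]), 'finger_gap': 85.52814764620291}
```

View pics/scene0.png

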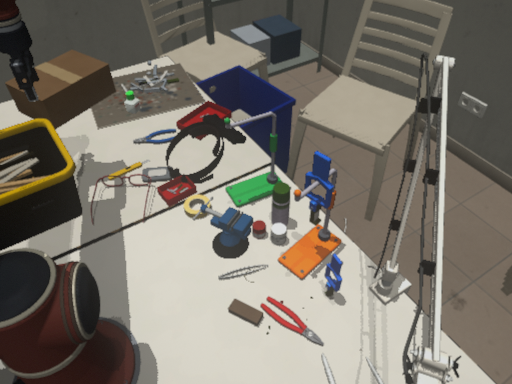

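View pics/top0.png

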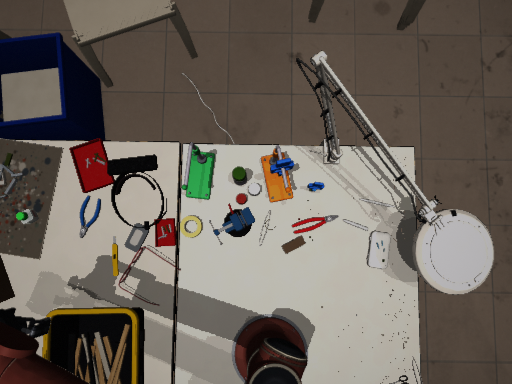

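The scene picture shows the orange stand at about (310,250) with the blue carrier at (320,180). The green stand is at (255,185), the spray can at (281,205), the vice at (232,228) and the tape at (198,205). I'll zoom in on these.

Run:
```python
from h import *
crop('scene0',210,90,370,300,3,'s0c'); crop('top0',170,135,340,255,4,'t0c')
```

```text
(no output)
```

View pics/s0c.png

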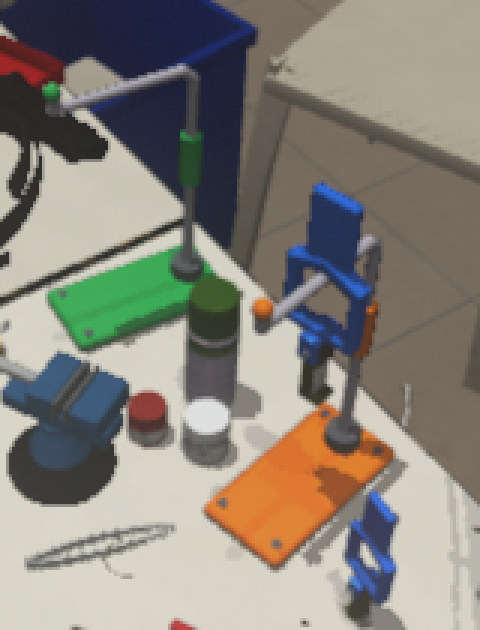

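View pics/t0c.png

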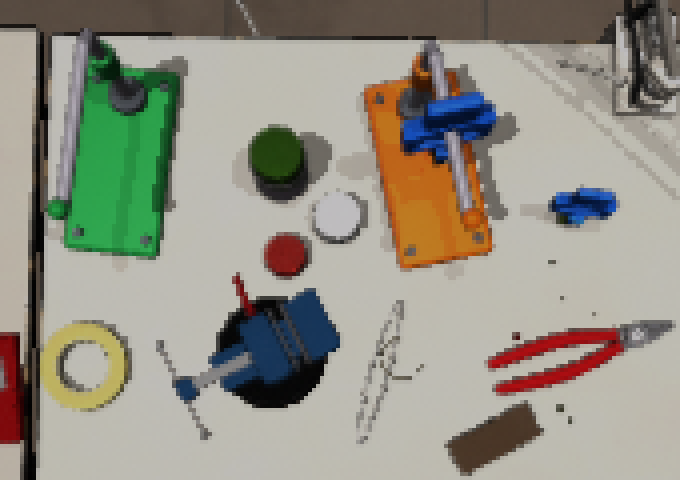

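```bash
cat >> h.py <<'E'
def ray(s,u,v,z):
    d=R.from_quat(s['orientation']).apply([(u-s['cx'])/s['fx'],(v-s['cy'])/s['fy'],1]); o=s['xyz']
    return (o+d*(z-o[2])/d[2]).round(1)
E
python3 - <<'E'
from h import *
S=load('scene0');T=load('top0')
sc=lambda x,y:(210+x/3-.33,90+y/3-.33); tc=lambda x,y:(170+x/4-.4,135+y/4-.4)
for n,a,b,z in [('Oball',(262,310),(474,218),251),('Gball',(51,92),(57,209),251),('Obend',(370,243),(430,47),237),('Gbend',(188,68),(87,33),237)]:
    print(n,ray(S,*sc(*a),z),ray(T,*tc(*b),z),pt(S,*sc(*a)).round(1),pt(T,*tc(*b)).round(1))
print('foot O',[ray(T,*tc(*p),12) for p in [(365,88),(456,70),(493,250),(402,268)]])
print('foot G',[ray(T,*tc(*p),12) for p in [(90,65),(181,72),(157,257),(65,247)]])
for n,p in dict(tabtop=(461,108),railO1=(436,75),railO2=(456,160),railG1=(82,70),railG2=(68,170),spray=(278,152)).items(): print(n,pt(T,*tc(*p)).round(1),ray(T,*tc(*p),240))
# blue points near the carrier, both views
for nm,s in(('s',S),('t',T)):
    im=s['image'].astype(int);m=(im[...,2]>im[...,0]+60)&(s['depth']>0)
    v,u=np.nonzero(m);P=np.array([pt(s,a,b) for a,b in zip(u,v)])
    k=(P[:,2]>130)&(P[:,0]>300)&(P[:,0]<700)&(P[:,1]<60)&(P[:,1]>-200);P=P[k]
    t=P[P[:,2]>256]
    print(nm,len(P),P.min(0).round(),P.max(0).round(),len(t),t.mean(0).round(1))
    if len(t)>3:
        r=cv2.minAreaRect(t[:,:2].astype(np.float32));print(r)
    for lo in range(130,310,15):
        q=P[(P[:,2]>=lo)&(P[:,2]<lo+15)]
        if len(q):print(lo,len(q),q.min(0).round(),q.max(0).round())
E
```

```text
Oball [472.5 -32.1 251. ] [471.4 -32.5 251. ] [469.7 -35.5 255.5] [470.8 -32.1 256.1]
Gball [475.6 234.2 251. ] [472.8 234.1 251. ] [474.2 231.5 253.2] [472.5 233.7 253.2]
Obend [579.3 -10.9 237. ] [585.2  -4.  237. ] [579.5 -10.6 236.7] [586.7  -4.3 230.7]
Gbend [589.7 220.7 237. ] [590.9 220.9 237. ] [1024.6  838.7 -291.9] [593.1 222.5 227.5]
foot O [array([602.,  35.,  12.]), array([617.7, -37.2,  12. ]), array([474.3, -67.6,  12. ]), array([458.9,   3.8,  12. ])]
foot G [array([617. , 254.3,  12. ]), array([612.5, 181.6,  12. ]), array([464.4, 196.6,  12. ]), array([471.1, 269.2,  12. ])]
tabtop [533.1 -19.8 301.5] [544.5 -24.4 240. ]
railO1 [566.7  -8.1 236.7] [566.1  -7.9 240. ]
railO2 [511.  -21.8 235.7] [510.3 -21.5 240. ]
railG1 [566.2 223.4 237.2] [565.6 222.9 240. ]
railG2 [500.4 230.7 234.9] [499.6 229.8 240. ]
spray [532.9  98.9 117.6] [513.7  94.  240. ]
s 301 [ 501. -141.  131.] [551.  13. 303.] 66 [536.9 -18.5 300.9]
((537.7819213867188, -17.157052993774414), (10.114400863647461, 34.12469482421875), 15.482063293457031)
130 35 [ 501. -141.  131.] [ 510. -117.  137.]
175 82 [523. -42. 181.] [551.   1. 189.]
190 1 [538. -42. 191.] [538. -42. 191.]
235 108 [524. -48. 237.] [551.  13. 250.]
250 9 [529. -28. 250.] [535.  -3. 252.]
295 66 [530. -34. 298.] [545.   0. 303.]
t 175 [ 501. -139.  130.] [547.  12. 306.] 58 [535.  -16.2 300.2]
((535.687744140625, -16.136638641357422), (10.022640228271484, 33.15127182006836), 15.668313980102539)
130 19 [ 501. -139.  130.] [ 507. -119.  137.]
175 26 [521. -37. 180.] [537.   1. 189.]
190 5 [524. -39. 191.] [536.   4. 196.]
220 3 [523.   6. 229.] [524.  11. 233.]
235 61 [524. -46. 236.] [547.  12. 250.]
250 3 [528. -16. 251.] [531.  -1. 251.]
280 2 [528.  -6. 290.] [529.  -1. 295.]
295 56 [528. -33. 296.] [542.  -1. 306.]
```

Run:
```python
from h import *
for f in('top0','scene0'):
    s=load(f);v,u=np.mgrid[:384:2,:512:2];v=v.ravel();u=u.ravel();d=s['depth'][v,u];k=d>0
    c=np.c_[(u-s['cx'])/s['fx']*d,(v-s['cy'])/s['fy']*d,d][k];P=R.from_quat(s['orientation']).apply(c)+s['xyz']
    P=P[(P[:,2]>140)&(P[:,0]>150)&(P[:,0]<800)&(abs(P[:,1])<750)]
    g={}
    for p in P: 
        key=(int(p[0]//100)*100,int(p[1]//100)*100); g[key]=max(g.get(key,0),round(p[2]))
    print(f,sorted(g.items()))
```

```text
top0 [((100, 300), 170), ((100, 400), 561), ((100, 500), 531), ((100, 600), 375), ((200, -600), 235), ((200, -500), 246), ((200, -400), 246), ((300, -600), 237), ((300, -500), 251), ((300, -400), 249), ((400, -600), 232), ((400, -500), 267), ((400, -400), 325), ((400, -300), 329), ((400, -100), 257), ((400, 200), 260), ((500, -400), 333), ((500, -300), 393), ((500, -200), 387), ((500, -100), 304), ((500, 0), 297), ((500, 200), 242), ((600, -300), 395), ((600, -200), 456), ((600, -100), 472), ((700, -200), 459), ((700, -100), 472)]
scene0 [((100, 300), 166), ((100, 400), 502), ((100, 500), 488), ((100, 600), 439), ((300, -400), 247), ((400, -500), 272), ((400, -400), 326), ((400, -300), 328), ((400, -100), 257), ((400, 200), 256), ((500, -400), 333), ((500, -300), 394), ((500, -200), 385), ((500, -100), 302), ((500, 0), 241), ((500, 200), 240), ((600, -300), 396), ((600, -200), 459), ((600, -100), 473), ((600, 200), 171), ((700, -200), 457), ((700, -100), 473)]
```

```bash
python3 -m handwheel '[{"xyz":[0,0,-0.04],"twist":[0,0,0],"hand":0.5},{"xyz":[0,0,-0.04],"twist":[0,0,0],"hand":0.5},{"xyz":[0,0,-0.04],"twist":[0,0,0],"hand":0.5},{"xyz":[0,0,-0.02],"twist":[0,0,0],"hand":0.5}]'
```

```text
t: 0.5
tool_pos: [146.8, 608.1, 400.8]
orientation: [0.118, 0.993, 0.003, 0.001]
contact_force: [-1.0, 0.1, 0.1]
finger_gap: 42.6
```

```bash
python3 -m handwheel '[{"xyz":[0,0,0],"twist":[0,0,0.136],"hand":0.5},{"xyz":[0,0,0],"twist":[0,0,0.136],"hand":0.5},{"xyz":[0,0,0],"twist":[0,0,0.136],"hand":0.5},{"xyz":[0,0,0],"twist":[0,0,0.136],"hand":0.5},{"xyz":[0,0,0],"twist":[0,0,0.136],"hand":0.5},{"xyz":[0,0,0],"twist":[0,0,0.136],"hand":0.5},{"xyz":[0,0,0],"twist":[0,0,0.136],"hand":0.5},{"xyz":[0,0,0],"twist":[0,0,0.136],"hand":0.5}]'
cat >> h.py <<'E'
def go(x,y,z,yaw=None):
    s=bot.get_state();Q=R.from_quat(s['orientation']);M=Q.as_matrix()
    print('t',s['t'],'pos',s['tool_pos'].round(1),'ytool deg',np.degrees(np.arctan2(M[1,1],M[0,1])).round(2),'tilt',M[:,2].round(3),'F',s['contact_force'].round(1),'gap',round(s['finger_gap'],1))
    print('tool delta mm',(M.T@(np.array([x,y,z])-s['tool_pos'])).round(1))
    if yaw is not None:
        a=np.radians(yaw);T=np.array([[np.sin(a),np.cos(a),0],[-np.cos(a),np.sin(a),0],[0,0,-1]]).T
        T=np.array([[np.sin(a),-np.cos(a),0],[np.cos(a),np.sin(a),0],[0,0,-1]]).T
        T=np.column_stack([np.cross([np.cos(a),np.sin(a),0],[0,0,-1]),[np.cos(a),np.sin(a),0],[0,0,-1]])
        print('twist',R.from_matrix(M.T@T).as_rotvec().round(4))
E
python3 -c "
from h import *
go(536.5,-17,400,13.5)"
```

```text
t: 1.3
tool_pos: [146.5, 607.4, 395.5]
orientation: [0.617, 0.787, -0.001, 0.0]
contact_force: [0.3, 0.7, -0.5]
finger_gap: 42.7
t 1.3 pos [146.5 607.4 395.5] ytool deg 13.77 tilt [-0.    -0.001 -1.   ] F [ 0.3  0.7 -0.5] gap 42.7
tool delta mm [-699.3  230.1   -3.9]
twist [-0.0008  0.0011  0.0048]
```

```bash
python3 -m handwheel '[{"xyz":[-0.044,0.0144,0],"twist":[0,0,0],"hand":0.5},{"xyz":[-0.044,0.0144,0],"twist":[0,0,0],"hand":0.5},{"xyz":[-0.044,0.0144,0],"twist":[0,0,0],"hand":0.5},{"xyz":[-0.044,0.0144,0],"twist":[0,0,0],"hand":0.5},{"xyz":[-0.044,0.0144,0],"twist":[0,0,0],"hand":0.5},{"xyz":[-0.044,0.0144,0],"twist":[0,0,0],"hand":0.5},{"xyz":[-0.044,0.0144,0],"twist":[0,0,0],"hand":0.5},{"xyz":[-0.044,0.0144,0],"twist":[0,0,0],"hand":0.5}]'
python3 -m handwheel '[{"xyz":[-0.044,0.0144,0],"twist":[0,0,0],"hand":0.5},{"xyz":[-0.044,0.0144,0],"twist":[0,0,0],"hand":0.5},{"xyz":[-0.044,0.0144,0],"twist":[0,0,0],"hand":0.5},{"xyz":[-0.044,0.0144,0],"twist":[0,0,0],"hand":0.5},{"xyz":[-0.04,0.014,0],"twist":[0,0,0],"hand":0.5},{"xyz":[-0.03,0.01,0],"twist":[0,0,0],"hand":0.5},{"xyz":[-0.01,0.003,0],"twist":[0,0,0],"hand":0.5},{"xyz":[0,0,0],"twist":[0,0,0],"hand":0.5}]'
python3 -c "
from h import *
go(536.5,-17,350,13.5)"
```

```text
t: 2.1
tool_pos: [344.5, 292.5, 395.9]
orientation: [0.615, 0.789, -0.0, 0.0]
contact_force: [0.8, -0.1, -0.3]
finger_gap: 42.6
t: 2.9
tool_pos: [488.6, 65.8, 395.6]
orientation: [0.616, 0.788, -0.0, -0.001]
contact_force: [0.0, 0.6, 0.0]
finger_gap: 43.0
t 2.9 pos [488.6  65.8 395.6] ytool deg 13.97 tilt [-0.002  0.    -1.   ] F [0.  0.6 0. ] gap 43.0
tool delta mm [-91.9  26.6  45.5]
twist [-0.0016 -0.0007  0.0082]
```

```bash
python3 -m handwheel '[{"xyz":[-0.03,0.009,0.01],"twist":[0,0,0.008],"hand":0.5},{"xyz":[-0.03,0.009,0.01],"twist":[0,0,0],"hand":0.5},{"xyz":[-0.02,0.006,0.015],"twist":[0,0,0],"hand":0.5},{"xyz":[-0.012,0.003,0.01],"twist":[0,0,0],"hand":0.5},{"xyz":[0,0,0],"twist":[0,0,0],"hand":0.5},{"xyz":[0,0,0],"twist":[0,0,0],"hand":0.5}]'
python3 -c "
from h import *
s=snap('scene','s1');s=snap('top','t1')
crop('s1',250,60,390,260,3,'s1c');crop('t1',230,130,330,220,6,'t1c')
go(536.5,-17,296,13.5)"
```

```text
t: 3.5
tool_pos: [536.2, -15.2, 351.5]
orientation: [0.618, 0.786, 0.0, -0.0]
contact_force: [0.2, -0.7, -0.7]
finger_gap: 42.9
t 3.6 pos [536.5 -15.3 352.5] ytool deg 13.72 tilt [ 0.002  0.    -1.   ] F [0.8 0.  0.3] gap 42.5
tool delta mm [-1.7 -0.5 56.5]
twist [0.0017 0.0003 0.0039]
```

View pics/s1c.png

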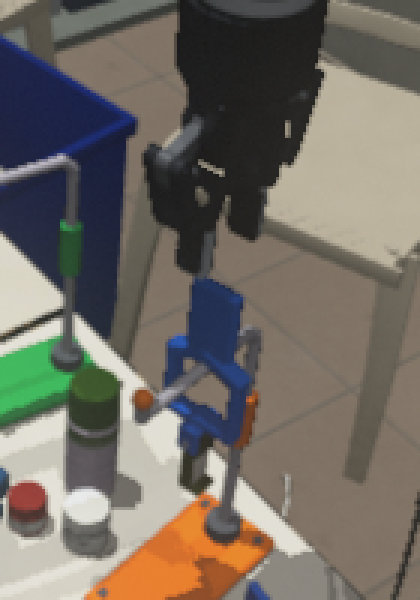

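View pics/t1c.png

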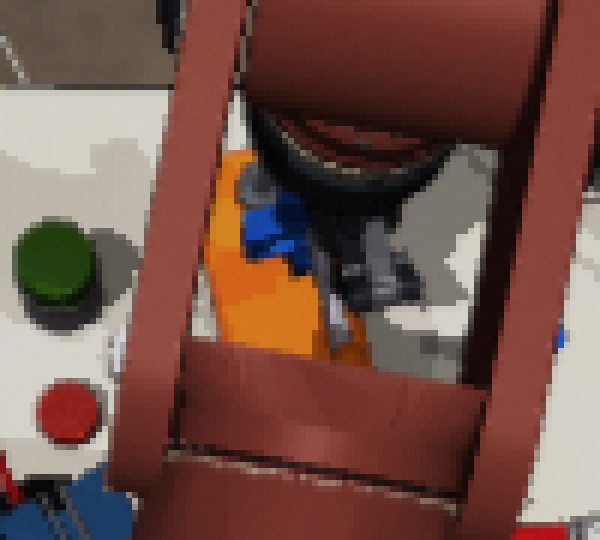

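The scene crop shows the two fingertips at about (190,265) and (245,230). The tab top at (217,287) lies between them, so I can descend.

```bash
python3 -m handwheel '[{"xyz":[-0.0015,0,0.014],"twist":[0,0,0],"hand":0.5},{"xyz":[0,0,0.014],"twist":[0,0,0],"hand":0.5},{"xyz":[0,0,0.014],"twist":[0,0,0],"hand":0.5},{"xyz":[0,0,0.012],"twist":[0,0,0],"hand":0.5},{"xyz":[0,0,0],"twist":[0,0,0],"hand":0.5},{"xyz":[0,0,0],"twist":[0,0,0],"hand":0.5}]'
python3 -c "
from h import *
s=snap('scene','s2')
crop('s2',270,80,370,230,4,'s2c')
go(536.5,-17,297,13.5)"
```

```text
t: 4.2
tool_pos: [536.8, -17.9, 296.7]
orientation: [0.618, 0.786, -0.0, -0.0]
contact_force: [0.2, 0.0, 0.9]
finger_gap: 42.7
t 4.25 pos [537.1 -17.9 297.5] ytool deg 13.63 tilt [ 0. -0. -1.] F [-1.   0.2  0.9] gap 42.7
tool delta mm [ 1.  -0.4  0.5]
twist [0.0003 0.0001 0.0023]
```

View pics/s2c.png

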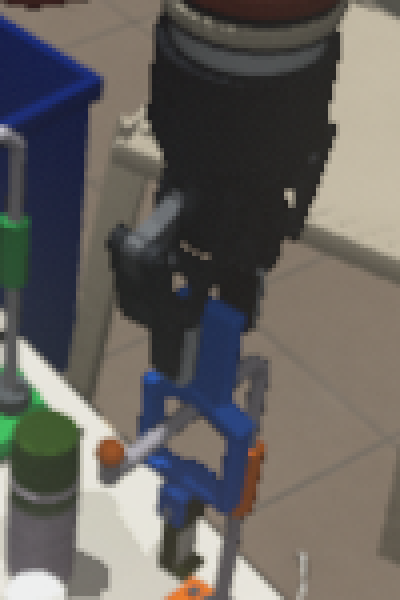

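The tab at (220,330) is between the fingers, so I'll close.

```bash
python3 -m handwheel '[{"xyz":[0,0,0],"twist":[0,0,0],"hand":0.3},{"xyz":[0,0,0],"twist":[0,0,0],"hand":0.2},{"xyz":[0,0,0],"twist":[0,0,0],"hand":0.1},{"xyz":[0,0,0],"twist":[0,0,0],"hand":0},{"xyz":[0,0,0],"twist":[0,0,0],"hand":0},{"xyz":[0,0,0],"twist":[0,0,0],"hand":0},{"xyz":[0,0,0],"twist":[0,0,0],"hand":0}]'
python3 -c "
from h import *
s=snap('scene','s3')
crop('s3',270,80,370,230,4,'s3c')
go(536.5,-17,297,13.5)"
```

```text
t: 4.95
tool_pos: [537.4, -17.9, 298.1]
orientation: [0.618, 0.786, 0.0, 0.001]
contact_force: [0.8, 0.7, 3.6]
finger_gap: 9.2
t 5.0 pos [537.4 -17.9 298.1] ytool deg 13.64 tilt [ 0.002 -0.    -1.   ] F [ 1.4 -0.   4.7] gap 9.2
tool delta mm [ 1.1 -0.6  1.1]
twist [0.0015 0.0006 0.0024]
```

View pics/s3c.png

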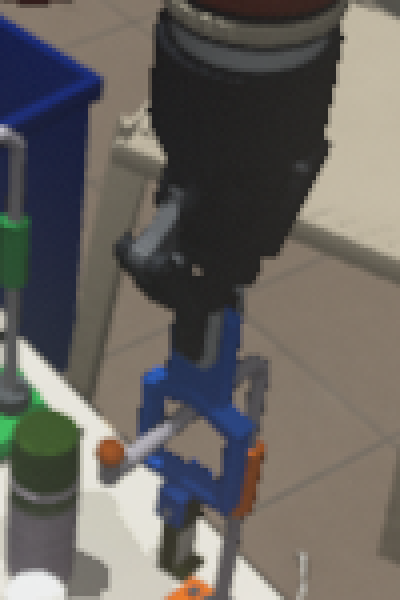

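The tab is held, with the fingers at 9 mm and closed on it at (205,340). I'll lift 30 mm.

```bash
python3 -m handwheel '[{"xyz":[0,0,-0.005],"twist":[0,0,0],"hand":0},{"xyz":[0,0,-0.01],"twist":[0,0,0],"hand":0},{"xyz":[0,0,-0.01],"twist":[0,0,0],"hand":0},{"xyz":[0,0,-0.005],"twist":[0,0,0],"hand":0},{"xyz":[0,0,0],"twist":[0,0,0],"hand":0},{"xyz":[0,0,0],"twist":[0,0,0],"hand":0}]'
python3 -c "
from h import *
s=snap('scene','s4')
crop('s4',270,80,370,230,4,'s4c')
a=np.radians(13)
go(537.4-120*np.cos(a),-17.5-120*np.sin(a),328,13.5)"
```

```text
t: 5.6
tool_pos: [536.9, -17.9, 327.3]
orientation: [0.618, 0.786, -0.0, -0.0]
contact_force: [-0.6, -0.3, -1.1]
finger_gap: 9.2
t 5.65 pos [536.8 -17.8 326.9] ytool deg 13.64 tilt [-0.001  0.    -1.   ] F [ 0.3  0.4 -1.6] gap 9.1
tool delta mm [   1.5 -119.3   -1. ]
twist [-0.0006 -0.0002  0.0024]
```

View pics/s4c.png

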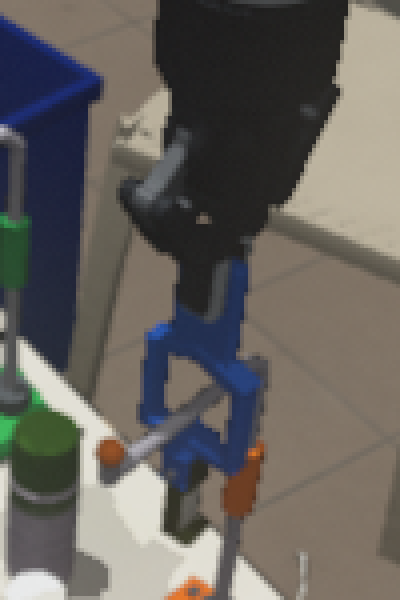

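The carrier rose cleanly and the rail passes through the middle of the eye. I'll slide out along the rail.

```bash
python3 -m handwheel '[{"xyz":[0,-0.008,-0.001],"twist":[0,0,0],"hand":0},{"xyz":[0,-0.014,0],"twist":[0,0,0],"hand":0},{"xyz":[0,-0.014,0],"twist":[0,0,0],"hand":0},{"xyz":[0,-0.014,0],"twist":[0,0,0],"hand":0},{"xyz":[0,0,0],"twist":[0,0,0],"hand":0}]'
python3 -c "
from h import *
s=snap('scene','s5')
crop('s5',240,80,360,240,3,'s5c')
a=np.radians(13)
go(537.4-120*np.cos(a),-17.5-120*np.sin(a),328,13.5)"
```

```text
t: 6.15
tool_pos: [487.1, -29.9, 328.2]
orientation: [0.618, 0.786, -0.0, -0.0]
contact_force: [0.4, 0.4, -1.0]
finger_gap: 9.2
t 6.2 pos [487.8 -29.8 328.2] ytool deg 13.6 tilt [ 0.  0. -1.] F [-0.1 -0.2 -0.6] gap 9.1
tool delta mm [  1.5 -68.9   0.2]
twist [0.0002 0.     0.0018]
```

View pics/s5c.png

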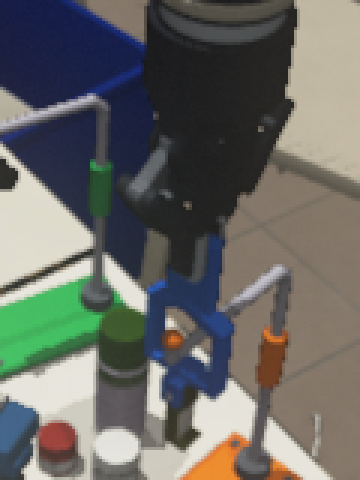

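The stop ball at (173,340) shows through the eye, with room above and below it. I'll continue outwards.

```bash
python3 -m handwheel '[{"xyz":[0,-0.01,0],"twist":[0,0,0],"hand":0},{"xyz":[0,-0.012,0],"twist":[0,0,0],"hand":0},{"xyz":[0,-0.012,0],"twist":[0,0,0],"hand":0},{"xyz":[0,-0.012,0],"twist":[0,0,0],"hand":0},{"xyz":[0,-0.012,0],"twist":[0,0,0],"hand":0},{"xyz":[0,-0.007,0],"twist":[0,0,0],"hand":0},{"xyz":[0,0,0],"twist":[0,0,0],"hand":0}]'
python3 -c "
from h import *
s=snap('scene','s6')
crop('s6',200,80,340,260,3,'s6c')
go(418,240,370,-6)"
```

```text
t: 6.9
tool_pos: [424.6, -45.2, 328.4]
orientation: [0.618, 0.786, 0.0, 0.0]
contact_force: [0.6, -0.1, -0.4]
finger_gap: 9.0
t 6.95 pos [425.  -45.1 328.4] ytool deg 13.61 tilt [ 0.001 -0.    -1.   ] F [ 0.3 -0.3 -0.5] gap 9.2
tool delta mm [278.7  60.3 -41.6]
twist [8.000e-04 2.000e-04 3.423e-01]
```

View pics/s6c.png

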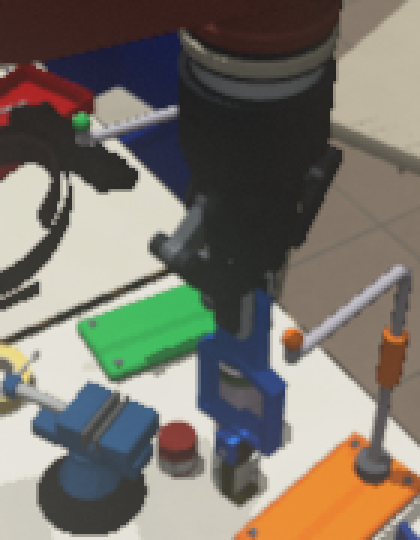

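The carrier is clear of the orange ball at (293,340). Next I'll raise it and turn it to the green rail's heading.

```bash
python3 -m handwheel '[{"xyz":[0,0,-0.01],"twist":[0,0,0.05],"hand":0},{"xyz":[0,0,-0.01],"twist":[0,0,0.06],"hand":0},{"xyz":[0,0,-0.01],"twist":[0,0,0.06],"hand":0},{"xyz":[0,0,-0.01],"twist":[0,0,0.06],"hand":0},{"xyz":[0,0,-0.008],"twist":[0,0,0.06],"hand":0},{"xyz":[0,0,0],"twist":[0,0,0.05],"hand":0},{"xyz":[0,0,0],"twist":[0,0,0],"hand":0}]'
python3 -c "
from h import *
go(418,240,376,-6)"
```

```text
t: 7.65
tool_pos: [425.6, -44.9, 376.6]
orientation: [0.742, 0.67, 0.0, 0.0]
contact_force: [0.6, 0.3, -1.3]
finger_gap: 8.9
t 7.65 pos [425.6 -44.9 376.6] ytool deg -5.82 tilt [ 0. -0. -1.] F [ 0.6  0.3 -1.3] gap 8.9
tool delta mm [282.7 -36.5   0.6]
twist [ 0.0004 -0.      0.0031]
```

```bash
python3 -m handwheel '[{"xyz":[0.015,-0.002,0],"twist":[0,0,0.003],"hand":0},{"xyz":[0.025,-0.003,0],"twist":[0,0,0],"hand":0},{"xyz":[0.025,-0.003,0],"twist":[0,0,0],"hand":0},{"xyz":[0.025,-0.003,0],"twist":[0,0,0],"hand":0},{"xyz":[0.025,-0.003,0],"twist":[0,0,0],"hand":0},{"xyz":[0.025,-0.003,0],"twist":[0,0,0],"hand":0},{"xyz":[0.025,-0.003,0],"twist":[0,0,0],"hand":0},{"xyz":[0.025,-0.004,0],"twist":[0,0,0],"hand":0}]'
python3 -m handwheel '[{"xyz":[0.025,-0.003,0],"twist":[0,0,0],"hand":0},{"xyz":[0.025,-0.003,0],"twist":[0,0,0],"hand":0},{"xyz":[0.02,-0.003,0],"twist":[0,0,0],"hand":0},{"xyz":[0.015,-0.003,0],"twist":[0,0,0],"hand":0},{"xyz":[0.007,0,0],"twist":[0,0,0],"hand":0},{"xyz":[0,0,0],"twist":[0,0,0],"hand":0},{"xyz":[0,0,0],"twist":[0,0,0],"hand":0}]'
python3 -c "
from h import *
s=snap('scene','s7');snap('top','t7')
crop('s7',150,30,300,230,3,'s7c')
go(418,240,328,-6)"
```

```text
t: 8.45
tool_pos: [421.2, 147.7, 375.8]
orientation: [0.743, 0.67, -0.0, -0.0]
contact_force: [0.0, 0.6, -1.2]
finger_gap: 8.8
t: 9.15
tool_pos: [419.0, 238.9, 376.1]
orientation: [0.743, 0.669, -0.0, 0.0]
contact_force: [0.1, 0.1, -0.7]
finger_gap: 9.3
t 9.25 pos [419.1 238.6 376.3] ytool deg -6.06 tilt [ 0. -0. -1.] F [-0.3  0.4 -1.2] gap 9.4
tool delta mm [ 1.3 -1.2 48.3]
twist [ 0.      0.0003 -0.001 ]
```

View pics/s7c.png

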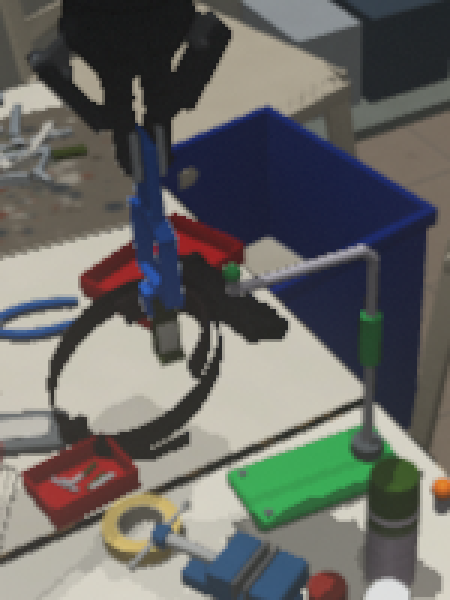

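View pics/t7.png

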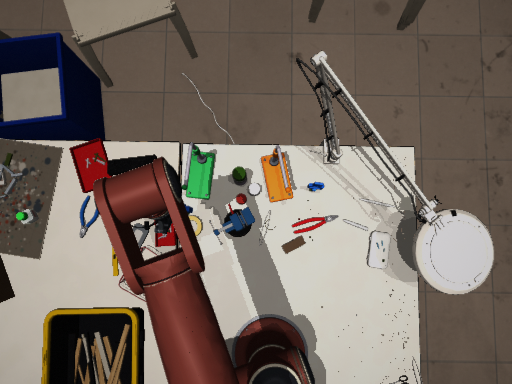

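The carrier is at (160,250) in the crop, in front of the green ball at (231,271), and still upright. I'll lower it to passing height.

```bash
python3 -m handwheel '[{"xyz":[0.001,0,0.01],"twist":[0,0,0],"hand":0},{"xyz":[0,0,0.014],"twist":[0,0,0],"hand":0},{"xyz":[0,0,0.014],"twist":[0,0,0],"hand":0},{"xyz":[0,0,0.01],"twist":[0,0,0],"hand":0},{"xyz":[0,0,0],"twist":[0,0,0],"hand":0},{"xyz":[0,0,0],"twist":[0,0,0],"hand":0}]'
python3 - <<'E'
from h import *
s=snap('scene','s8')
crop('s8',180,60,300,200,4,'s8c')
go(533.2,227.8,328,-6)
im=s['image'].astype(int);m=(im[...,2]>im[...,0]+60)&(s['depth']>0)
v,u=np.nonzero(m);P=np.array([pt(s,a,b) for a,b in zip(u,v)])
P=P[(P[:,2]>170)&(P[:,0]>350)&(P[:,0]<480)&(abs(P[:,1]-240)<60)]
for lo in range(170,350,12):
    q=P[(P[:,2]>=lo)&(P[:,2]<lo+12)]
    if len(q):print(lo,len(q),q.min(0).round(),q.max(0).round())
E
```

```text
t: 9.85
tool_pos: [418.9, 240.2, 327.9]
orientation: [0.743, 0.669, -0.0, -0.0]
contact_force: [0.6, 0.7, -0.7]
finger_gap: 9.4
t 9.9 pos [419.1 240.3 328.6] ytool deg -6.02 tilt [ 0.001  0.    -1.   ] F [-0.   0.3 -1.5] gap 8.9
tool delta mm [ -0.5 114.7   0.7]
twist [ 0.0005 -0.0002 -0.0003]
206 46 [405. 233. 209.] [422. 263. 218.]
218 1 [416. 234. 219.] [416. 234. 219.]
230 4 [408. 212. 234.] [410. 219. 240.]
266 40 [410. 209. 267.] [423. 272. 276.]
278 3 [413. 247. 278.] [414. 249. 283.]
```

View pics/s8c.png

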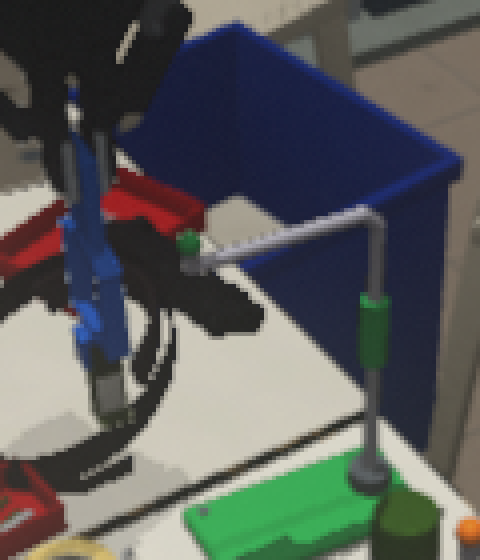

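The carrier's middle is at y ≈ 240.5, on the rail line, and its height matches. I'll insert halfway and look.

```bash
python3 -m handwheel '[{"xyz":[0,0.01,0],"twist":[0,0,0],"hand":0},{"xyz":[0,0.012,0],"twist":[0,0,0],"hand":0},{"xyz":[0,0.012,0],"twist":[0,0,0],"hand":0},{"xyz":[0,0.008,0],"twist":[0,0,0],"hand":0},{"xyz":[0,0,0],"twist":[0,0,0],"hand":0}]'
python3 - <<'E'
from h import *
s=snap('scene','s9')
crop('s9',190,60,300,200,4,'s9c')
go(533.2,227.8,328,-6)
E
```

```text
t: 10.4
tool_pos: [462.0, 235.5, 328.1]
orientation: [0.744, 0.669, -0.0, -0.0]
contact_force: [-0.6, 0.1, -1.3]
finger_gap: 9.4
t 10.45 pos [461.3 235.7 328. ] ytool deg -6.06 tilt [-0.001 -0.    -1.   ] F [-0.2 -0.2 -1.1] gap 9.3
tool delta mm [-0.2 72.3 -0. ]
twist [-0.001   0.0003 -0.001 ]
```

View pics/s9c.png

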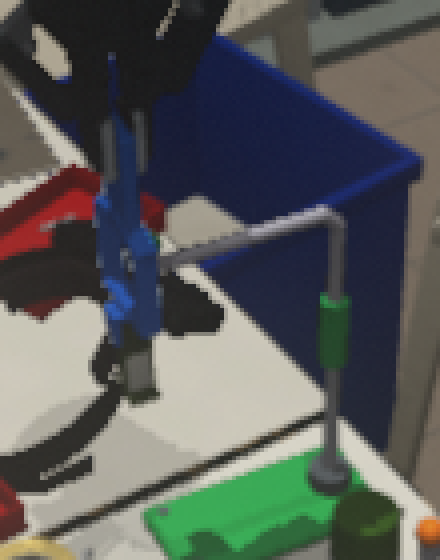

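The ball is inside the eye with only a sliver of green visible at (160,240). There is no contact force, so I'll keep going.

```bash
python3 -m handwheel '[{"xyz":[0,0.009,0],"twist":[0,0,0],"hand":0},{"xyz":[0,0.012,0],"twist":[0,0,0],"hand":0},{"xyz":[0,0.012,0],"twist":[0,0,0],"hand":0},{"xyz":[0,0.012,0],"twist":[0,0,0],"hand":0},{"xyz":[0,0.012,0],"twist":[0,0,0],"hand":0},{"xyz":[0,0.01,0],"twist":[0,0,0],"hand":0},{"xyz":[0,0.003,0],"twist":[0,0,0],"hand":0},{"xyz":[0,0,0],"twist":[0,0,0],"hand":0}]'
python3 - <<'E'
from h import *
s=snap('scene','s10')
crop('s10',200,60,320,200,4,'s10c')
go(533.2,227.8,298,-6)
E
```

```text
t: 11.25
tool_pos: [530.8, 228.4, 328.0]
orientation: [0.743, 0.669, -0.0, -0.0]
contact_force: [-0.4, -0.1, -0.6]
finger_gap: 9.1
t 11.3 pos [530.4 228.5 328.2] ytool deg -6.02 tilt [-0.001 -0.    -1.   ] F [ 0.3  0.2 -0.5] gap 8.7
tool delta mm [-0.4  2.8 30.2]
twist [-0.0005  0.0001 -0.0004]
```

View pics/s10c.png

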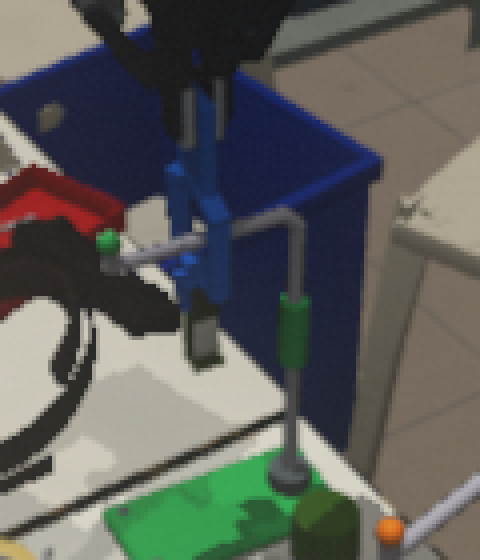

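The rail now passes through the eye, with the carrier midway between ball and post. I'll lower it.

```bash
python3 -m handwheel '[{"xyz":[0,0.001,0.006],"twist":[0,0,0],"hand":0},{"xyz":[0,0,0.008],"twist":[0,0,0],"hand":0},{"xyz":[0,0,0.008],"twist":[0,0,0],"hand":0},{"xyz":[0,0,0.005],"twist":[0,0,0],"hand":0},{"xyz":[0,0,0.001],"twist":[0,0,0],"hand":0},{"xyz":[0,0,0],"twist":[0,0,0],"hand":0}]'
python3 -m handwheel '[{"xyz":[0,0,0.001],"twist":[0,0,0],"hand":0},{"xyz":[0,0,0],"twist":[0,0,0],"hand":0}]'
```

```text
t: 11.9
tool_pos: [531.2, 228.4, 299.9]
orientation: [0.743, 0.669, -0.0, -0.0]
contact_force: [-0.2, 0.2, -1.0]
finger_gap: 8.6
t: 12.1
tool_pos: [531.5, 228.4, 299.6]
orientation: [0.743, 0.669, 0.0, 0.0]
contact_force: [-0.7, 0.4, -1.3]
finger_gap: 9.1
```

```bash
python3 -m handwheel '[{"xyz":[0,0,0.001],"twist":[0,0,0],"hand":0},{"xyz":[0,0,0],"twist":[0,0,0],"hand":0}]'; python3 -m handwheel '[{"xyz":[0,0,0.001],"twist":[0,0,0],"hand":0},{"xyz":[0,0,0],"twist":[0,0,0],"hand":0}]'
```

```text
t: 12.3
tool_pos: [531.4, 228.4, 298.4]
orientation: [0.743, 0.669, 0.0, 0.0]
contact_force: [0.5, 0.3, -0.7]
finger_gap: 9.0
t: 12.5
tool_pos: [531.5, 228.4, 298.2]
orientation: [0.743, 0.669, 0.0, 0.0]
contact_force: [-1.6, -1.0, 3.3]
finger_gap: 9.1
```

Contact at 3.3 N: the eye rests on the rail. I'll open gently.

```bash
python3 -m handwheel '[{"xyz":[0,0,0],"twist":[0,0,0],"hand":0.12},{"xyz":[0,0,0],"twist":[0,0,0],"hand":0.16},{"xyz":[0,0,0],"twist":[0,0,0],"hand":0.22},{"xyz":[0,0,0],"twist":[0,0,0],"hand":0.3},{"xyz":[0,0,0],"twist":[0,0,0],"hand":0.38},{"xyz":[0,0,0],"twist":[0,0,0],"hand":0.45},{"xyz":[0,0,0],"twist":[0,0,0],"hand":0.45}]'
python3 - <<'E'
from h import *
s=snap('scene','s11')
crop('s11',200,60,320,200,4,'s11c')
go(533.2,227.8,298,-6)
E
```

```text
t: 13.2
tool_pos: [531.4, 228.4, 297.3]
orientation: [0.743, 0.669, -0.0, 0.0]
contact_force: [-0.6, 0.9, -0.6]
finger_gap: 38.2
t 13.25 pos [531.4 228.4 297.3] ytool deg -6.02 tilt [-0. -0. -1.] F [-0.3 -0.1  0. ] gap 38.7
tool delta mm [-0.4  1.9 -0.7]
twist [-0.      0.     -0.0003]
```

View pics/s11c.png

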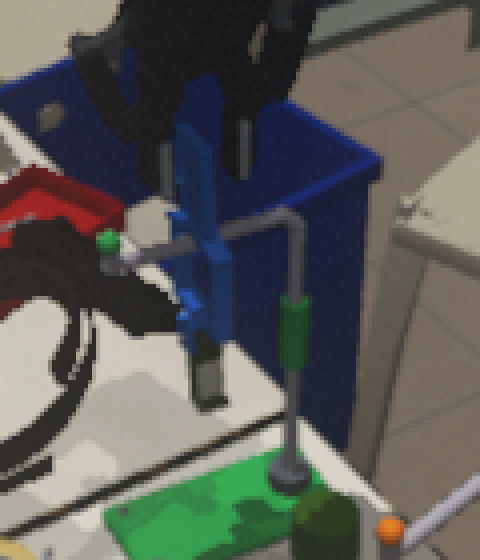

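Released. The tab looks as if it leans slightly towards the left finger, so I'll wait a moment and look again.

```bash
python3 -m handwheel '[{"xyz":[0,0,0],"twist":[0,0,0],"hand":0.45},{"xyz":[0,0,0],"twist":[0,0,0],"hand":0.45},{"xyz":[0,0,0],"twist":[0,0,0],"hand":0.45},{"xyz":[0,0,0],"twist":[0,0,0],"hand":0.45}]'
cat > meas.py <<'E'
import sys
from h import *
f=sys.argv[1]
s=snap('scene',f);crop(f,220,60,300,180,5,f+'c')
im=s['image'].astype(int);m=(im[...,2]>im[...,0]+50)&(s['depth']>0)
v,u=np.nonzero(m);P=np.array([pt(s,a,b) for a,b in zip(u,v)])
P=P[(P[:,2]>130)&(P[:,0]>480)&(P[:,0]<590)&(abs(P[:,1]-228)<60)]
for lo in range(130,320,15):
    q=P[(P[:,2]>=lo)&(P[:,2]<lo+15)]
    if len(q):print(lo,len(q),q.min(0).round(),q.max(0).round(),q.mean(0).round(1))
print(bot.get_state()['t'])
E
python3 meas.py s12
```

```text
t: 13.65
tool_pos: [531.4, 228.4, 297.3]
orientation: [0.743, 0.669, -0.0, 0.0]
contact_force: [-0.8, -0.0, 0.4]
finger_gap: 38.7
175 59 [518. 195. 180.] [537. 248. 190.] [526.6 227.9 185.7]
190 25 [519. 195. 190.] [533. 201. 204.] [527.1 197.6 197.7]
205 23 [523. 194. 205.] [532. 248. 220.] [527.8 199.7 213. ]
220 21 [523. 197. 220.] [534. 200. 233.] [528.5 198.9 226.8]
235 56 [522. 195. 237.] [542. 255. 249.] [528.  215.1 242.5]
250 13 [526. 210. 250.] [531. 236. 262.] [528.8 219.  255.6]
265 16 [526. 212. 266.] [530. 241. 280.] [527.9 220.  273.1]
280 13 [526. 212. 280.] [531. 216. 295.] [529.  214.4 287.6]
295 28 [526. 214. 295.] [535. 248. 303.] [530.4 227.2 300.4]
13.7
```

View pics/s12c.png

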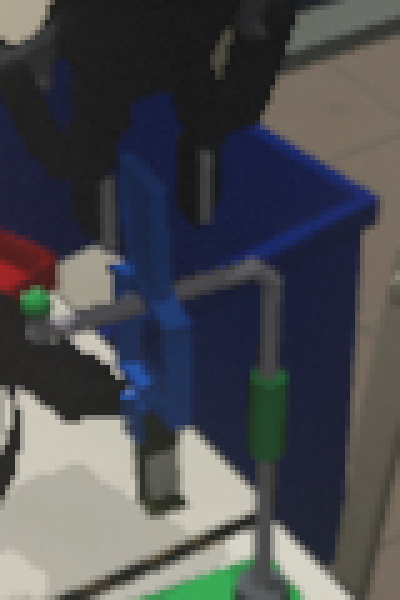

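The depth shows the carrier upright and still, resting on the rail and clear of both fingers. I'll retreat upwards.

```bash
python3 -m handwheel '[{"xyz":[0,0,-0.01],"twist":[0,0,0],"hand":0.45},{"xyz":[0,0,-0.02],"twist":[0,0,0],"hand":0.45},{"xyz":[0,0,-0.03],"twist":[0,0,0],"hand":0.45},{"xyz":[0,0,-0.04],"twist":[0,0,0],"hand":0.45},{"xyz":[0,0,-0.04],"twist":[0,0,0],"hand":0.45},{"xyz":[0,0,0],"twist":[0,0,0],"hand":0.45},{"xyz":[0,0,0],"twist":[0,0,0],"hand":0.45},{"xyz":[0,0,0],"twist":[0,0,0],"hand":0.45}]'
python3 -m handwheel '[{"xyz":[0,0,0],"twist":[0,0,0],"hand":0.45},{"xyz":[0,0,0],"twist":[0,0,0],"hand":0.45},{"xyz":[0,0,0],"twist":[0,0,0],"hand":0.45},{"xyz":[0,0,0],"twist":[0,0,0],"hand":0.45},{"xyz":[0,0,0],"twist":[0,0,0],"hand":0.45},{"xyz":[0,0,0],"twist":[0,0,0],"hand":0.45},{"xyz":[0,0,0],"twist":[0,0,0],"hand":0.45},{"xyz":[0,0,0],"twist":[0,0,0],"hand":0.45}]'
python3 meas.py s13; cp pics/s13.png pics/s13f.png
```

```text
t: 14.5
tool_pos: [531.1, 228.3, 436.2]
orientation: [0.743, 0.669, -0.001, -0.0]
contact_force: [0.3, 0.7, -1.4]
finger_gap: 38.3
t: 15.3
tool_pos: [531.4, 228.4, 437.4]
orientation: [0.743, 0.669, 0.0, 0.0]
contact_force: [-0.9, 0.7, -0.1]
finger_gap: 38.8
175 66 [517. 195. 180.] [537. 249. 190.] [526.3 226.8 185.3]
190 29 [520. 195. 190.] [531. 204. 205.] [525.4 197.7 197.4]
205 23 [524. 196. 205.] [533. 203. 220.] [528.7 198.4 212.1]
220 20 [523. 196. 221.] [533. 202. 234.] [528.8 199.1 226.7]
235 67 [521. 197. 237.] [542. 253. 250.] [527.4 216.1 243.2]
250 36 [524. 209. 250.] [534. 235. 265.] [527.3 218.2 256.7]
265 45 [523. 210. 266.] [533. 239. 280.] [526.9 219.7 273.3]
280 38 [524. 212. 281.] [530. 239. 295.] [526.7 222.2 287.4]
295 40 [524. 212. 296.] [535. 249. 304.] [529.3 227.8 300.2]
15.35
```

View pics/s13c.png

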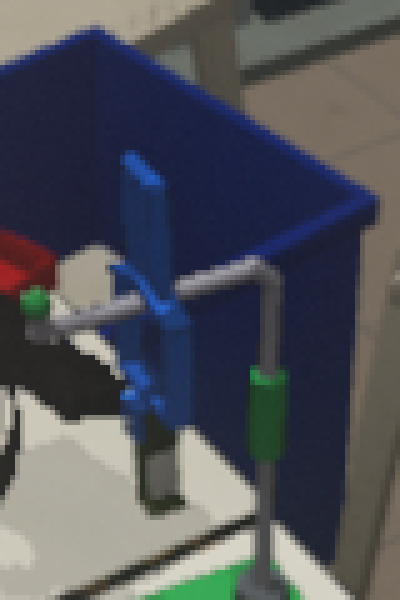

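View pics/s13.png

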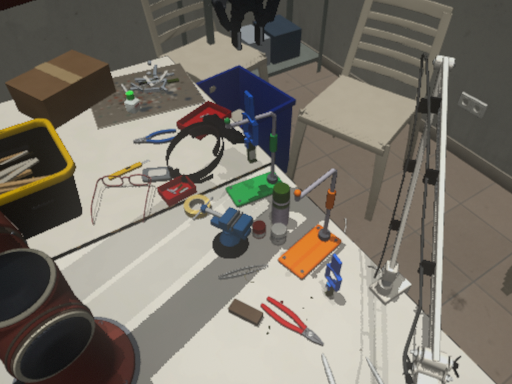

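The carrier hangs freely on the green rail, with its tab at (250,110) in the full picture. The gripper is well above it, and the spray can and tape are where they were. Handing in.

```bash
python3 -c "
from h import *
print(bot.sign_off(),bot.get_state()['t'])"
```

```text
the job is handed in; nothing more can be done
the job is handed in; nothing more can be done
```

The carrier now hangs freely on the green rail, and I handed the job in at about 15 s of the 45 s allowed. I took it by its tab, lifted it 30 mm, passed the eye over the orange stop and carried it across at a raised height. I then turned it about 19°, passed it over the green stop, lowered it until it rested on the rail, and released it.

**Final position:** the last picture and depth show the carrier upright and at rest, roughly mid-rail. It sits about 4 mm along the rail from the middle and is sideways centred within 2–3 mm.

**Height:** I did not measure this directly. The carrier's depth readings at the end match those from when it hung on the orange rail.

**Contact:** I saw no sign of the painted part touching anything. The measured wrist force was at most about 5 N, at the grasp and on setting down.

**Other objects:** the spray can and tape roll look unmoved in the picture. The gripper finished about 110 mm above the tab.

**One doubtful reading:** just after release the tab looked slightly tilted in the picture. The depth readings showed it upright to within a few degrees, well inside the 0.2 rad limit.

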